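# Sort the capped vials, then hold the cool box open

### The job

Samples are about to go into the cool box. Stand the red-capped vial upright in the red tray and the blue-capped vial upright in the blue tray, leaving the white-capped vial and everything else on the bench where they are. Then take the cool box's lid by its knob, raise it to 45 degrees open and finish while holding it there, steady, so that a colleague can load the trays: do not let go, for the lid falls shut by itself.

Things in the scene. Friction and masses are not known exactly. Their poses are not given: they have to be found in the camera images.
- vial_red: plastic vial, cylinder 28 mm in diameter and 70 mm tall, white with a red cap (the top 20 mm, same diameter); loose, about 40 g, starts standing upright on the bench; origin: centre of its underside, z up along its axis
- vial_blue: plastic vial, cylinder 28 mm in diameter and 70 mm tall, white with a blue cap (the top 20 mm, same diameter); loose, about 40 g, starts standing upright on the bench; origin: centre of its underside, z up along its axis
- vial_white: plastic vial, cylinder 28 mm in diameter and 70 mm tall, white with a white cap (the top 20 mm, same diameter); loose, about 40 g, starts standing upright on the bench; origin: centre of its underside, z up along its axis. Bystander: do not disturb.
- tray_red: open square tray of red plastic, outside 100 x 100 mm and 30 mm high, walls 4 mm, floor about 4 mm thick, fixed to the bench; empty at the start; origin: centre of its underside, x and y along its sides, z up
- tray_blue: open square tray of blue plastic, outside 100 x 100 mm and 30 mm high, walls 4 mm, floor about 4 mm thick, fixed to the bench; empty at the start; origin: centre of its underside, x and y along its sides, z up
- coolbox: cool box: white open-topped box, 180 mm along its x, 220 mm along its y, 100 mm high, walls 6 mm, fixed to the bench, covered by an orange lid of 180 x 220 x 8 mm; origin: centre of its underside, x towards the hinge side, z up
- lid (a joint): opening angle of the lid in rad: 0 shut (the start), 0.785 = 45 degrees, stop at 1.7. The hinge runs along the lid's far 220 mm edge (away from the robot); the near edge rises. No spring, catch or friction to hold it: below about 1.4 rad it falls shut when let go. Lid and knob weigh about 0.28 kg (varies by up to 40 percent)
- lid_hinge (a point): point on the hinge line, midway along the lid's far edge, at the lid's underside, 100 mm above the bench. Its axes turn with the lid: y along the hinge line (to the left seen from the robot), -x from the hinge along the lid towards the knob, z out of the lid's top
- knob (a point): black barrel knob on the lid: a lying cylinder, 22 mm in diameter, 30 mm long, flat ends, axis (its y) parallel to the hinge, on a 14 mm stem, 25 mm from the lid's near edge. Origin: barrel centre, 32 mm above the lid's top, 155 mm along -x and 40 mm along z from lid_hinge; 140 mm above the bench when shut. Pinched across its ends from above, it pivots between the pads as the lid swings up
- bottle_amber: amber reagent bottle, 52 mm in diameter, 110 mm tall, loose; origin: centre of underside. Bystander: do not disturb.
- bottle_white: white reagent bottle, 60 mm in diameter, 130 mm tall, loose; origin: centre of underside. Bystander: do not disturb.
- microplate: flat clear well plate with coloured wells, 127 x 85 x 14 mm, loose; origin: centre of underside, x along its length. Bystander: do not disturb.
- tip_box: green open box with dividers, 120 x 80 x 50 mm, loose; origin: centre of underside. Bystander: do not disturb.
Things that resemble listed ones, but are neither listed nor needed, are in the scene too. What is shaped like the vial_blue but orange is not meant.

How it is judged (in metres and radians):
On the way, in this order (a step that is already met when the one before it is completed fails the run):
1. both vials stand released in the trays of their cap colours, the lid still shut (x of vial_red in the frame of tray_red between -0.04 and 0.04 m and y of vial_red in the frame of tray_red between -0.04 and 0.04 m and z of vial_red in the frame of tray_red below 0.012 m and angle between each of vial_red, vial_blue's own z axis and vertical below 0.15 rad and contact force between the fingers and vial_red below 0.05 N and linear speed of each of vial_red, vial_blue below 0.03 m/s and x of vial_blue in the frame of tray_blue between -0.04 and 0.04 m and y of vial_blue in the frame of tray_blue between -0.04 and 0.04 m and z of vial_blue in the frame of tray_blue below 0.012 m and contact force between the fingers and vial_blue below 0.05 N and value of joint lid below 0.05 rad), for 0.2 s.
2. the lid is raised to 45 degrees and held by the knob (value of joint lid between 0.655 and 0.915 rad and contact force between the fingers and knob_barrel above 0.5 N), for 0.2 s.
At the end, for the whole second after the job is handed in: The lid stands still at 45 degrees open, give or take 7.5 (joint 0.655 to 0.915 rad), held by the fingers on its knob (more than 0.5 N), and each coloured vial stands upright (within 0.15 rad), at rest and untouched on the floor of the tray of its cap's colour (all of step 2 and x of vial_red in the frame of tray_red between -0.04 and 0.04 m and y of vial_red in the frame of tray_red between -0.04 and 0.04 m and z of vial_red in the frame of tray_red below 0.012 m and angle between each of vial_red, vial_blue's own z axis and vertical below 0.15 rad and contact force between the fingers and vial_red below 0.05 N and linear speed of each of vial_red, vial_blue below 0.03 m/s and x of vial_blue in the frame of tray_blue between -0.04 and 0.04 m and y of vial_blue in the frame of tray_blue between -0.04 and 0.04 m and z of vial_blue in the frame of tray_blue below 0.012 m and contact force between the fingers and vial_blue below 0.05 N and velocity of joint lid between -0.05 and 0.05 rad/s); the arm keeps its last pose, push and grip.
It fails at once if the white-capped vial is moved (over 30 mm) or tipped (distance of vial_white from where it was at the start of the episode above 0.03 m or angle between vial_white's own z axis and vertical above 0.3 rad).
It fails at once if a bottle, the well plate or the green box is moved over 30 mm, or a bottle tipped (distance of any of bottle_amber, bottle_white, microplate, tip_box from where it was at the start of the episode above 0.03 m or angle between any of bottle_amber, bottle_white's own z axis and vertical above 0.3 rad).
It also fails if it takes over 58 s, if anything falls off the work surface, if the arm or the gripper's body presses on something with over 40 N, if the wrist force passes 120 N, or if a joint passes its speed limit or range.

### The arm

A 6-joint arm with a two-finger parallel gripper is mounted at the origin on the work surface. World frame = base frame: x ahead of the robot, y to its left, z up, the work surface at z = 0. Lengths are in m, angles in degrees, forces in N, time in s.
With the tool pointing down it reaches from about 0.25 to 0.725 m from the base axis. Payload 9.7 kg.
Tool frame: the origin (TCP) lies midway between the tips of the shut fingers; the grasp point (between the pads) lies 19 mm behind it; z points along the fingers, y is the line along which they close (so a half turn about z gives the same grasp; the last joint's range is limited). The gripper opens to 85 mm and grips with 20 to 120 N. Pads are 22 mm wide; open, the fingers measure 114 mm over their backs; the gripper's body (76 mm by 85 mm) begins 54 mm behind the grasp point. The pads swing forward as they close: fully open they stand 13 mm farther back than shut.
Start: joints at [-71.734, 4.979, 10.078, 95.1, 0, 90], TCP at [0.172, -0.522, 0.231] pointing down, gripper open.
Joint ranges: [-179.16, 179.16], [-48.56, 103.87], [-65.8, 70.77], [-126.05, 130.52], [-82.76, 87.17], [-180, 180]. Speed limits (degrees/s): [127.2, 127.2, 147.25, 180, 180, 180].

### API

Orientations are given as [roll, pitch, yaw] about the fixed x, y, z axes, in that order (R = Rz(yaw) Ry(pitch) Rx(roll)).
In Python, from workcell import readout, imaging, bot, spotter gives the robot as it stands.
- The arm moves only by the shell command python3 -m jog 'ROWS' [FORCE]. ROWS is JSON, a list of rows, each an object with "rotation": the turn, a rotation vector about the world's x, y, z in degrees, a list of three; "translation": the shift along the world's x, y, z in mm, a list of three; "grip": the finger opening in mm, from 0 to 85.4. In form: [{"rotation": [wx, wy, wz], "translation": [dx, dy, dz], "grip": grip}, ...]. A call has 1 to 20 rows; each row is the pose to reach, as a shift and turn from the pose commanded when the call began; what a row does not reach only later rows make up. A row lasts 1/10 s, in which the tool goes at most 50 mm and 8.59 degrees, less where a joint would pass 70% of its speed; a pose out of reach is approached as far as the arm can. A call with a gripper value outside its range is refused whole. The fingers move at their own pace and stop on an object; FORCE is the grip in N (left out, the last holds). Time passes only in rows, so rows that repeat a pose let the fingers close. It gives the time, the measured TCP pose, the force, the opening and the grip force at its end, in the units of the state.
- readout.get_obs(): the state, without advancing time (a new reading comes with each control period).
- imaging.camera(name): name is "scene" or "top" or "wrist"; returns (picture, depth): 420x560x3 uint8, red, green, blue; 420x560 float32, m along the optical axis (not along the pixel's ray), 0 where there is no reading.
- imaging.camera_info(name): a dict with "vertical_fov" (degrees; the focal length in pixels is half the picture's height over the tangent of half this angle, whatever the lens; pixels are square), "cx", "cy" (the principal point, pixels), "k1" (the pictures are not rectified: a ray, as slopes to the right and down, at radius r is drawn at 1 + k1 r^2 times it, then the intrinsics apply), "extrinsics" (4x4, takes a point from camera to world coordinates); the wrist camera has in their place "tool_from_camera" (4x4, takes a point from camera to tool coordinates, whose origin is the TCP and whose axes are the flange's). Camera axes: x right, y down, z forward; pixel columns grow to the right and rows downward; lengths in m; the calibration is good to about 2 mm. A picture is of the moment at which its call begins: read the wrist's pose just before it. camera_info takes no time and is no camera call.
- bot.job_done(): hands the job in; it is judged then, once.
Trained networks look in the newest picture that a camera, given by its name, has taken for a name from the list of things; names that differ only in an ending like _2 or _b are one class to them, and where a whole thing is asked for, a point or a joint stands for the part that bears it (a point fixed in the world has none). Each returns a list of dicts, best first, with "confidence" (0 to 1); they miss things now and then, are a little off and sometimes report something else, mostly with a low value. They report only what shows in the picture. A call takes as long as a camera call. They do not tell look-alikes from the thing itself.
- spotter.spot_in(camera, target): "box" ([centre column, centre row, width, height] in pixels, round what is visible of it).
- spotter.mark_of(camera, target): "uv" ([column, row] in pixels: a listed point, or the origin of a listed thing).
The state is a dict: "time": time; "q": joint angles; "qd": joint speeds; "joint_efforts": joint torques, N m; "ee_pos": TCP position; "tcp_rot": TCP orientation; "wrist_force": force on the tool from outside, world axes, zero at the start; "torque": the same for the moment, N m; "opening": finger opening in m; "grasp_force": force on a finger pad.
Only numpy, scipy, OpenCV 4.12 (cv2) and the standard library are available. Lean on these libraries where they do the work, as an engineer would, in place of code of your own. Each camera call takes 0.05 s, during which the arm holds its last target. There are 200 camera calls.

## Working session

There is one attempt and no reset: what is moved stays moved. The work goes in short steps, Python scripts to look and compute and a shell command to move; the robot and the scene stay as the last step left them, time stands still between calls to the robot, and variables do not carry over. Pictures are saved under pics/ and viewed, at most 10 in all, crops included, and the job is handed in when it is done.

```bash
mkdir -p pics; cat > h.py <<'E'
import numpy as np, cv2
from workcell import readout, imaging, bot, spotter
from scipy.spatial.transform import Rotation as R
def K(n):
    i=imaging.camera_info(n); f=210/np.tan(np.radians(i["vertical_fov"])/2)
    return i,f
def ext(n,obs=None):
    i,f=K(n)
    if n!="wrist": return np.array(i["extrinsics"])
    T=np.eye(4);T[:3,:3]=R.from_euler('xyz',obs["tcp_rot"],degrees=True).as_matrix();T[:3,3]=obs["ee_pos"]
    return T@np.array(i["tool_from_camera"])
def ray(n,uv):
    i,f=K(n); d=(np.array(uv,float)-[i["cx"],i["cy"]])/f; u=d.copy()
    for _ in range(20): u=d/(1+i["k1"]*(u@u))
    return np.array([u[0],u[1],1.])
def onz(n,uv,z,obs=None):
    T=ext(n,obs); r=T[:3,:3]@ray(n,uv); return T[:3,3]+r*(z-T[2,3])/r[2]
def dep(n,uv,D,obs=None):
    T=ext(n,obs); u,v=map(int,np.round(uv)); p=D[max(0,v-1):v+2,max(0,u-1):u+2]; p=p[p>0]
    return T[:3,:3]@(ray(n,uv)*(np.median(p) if p.size else np.nan))+T[:3,3]
def cloud(n,D,obs=None):
    i,f=K(n); T=ext(n,obs); v,u=np.mgrid[:420,:560]; d=np.stack([(u-i["cx"])/f,(v-i["cy"])/f],-1); x=d.copy()
    for _ in range(20): x=d/(1+i["k1"]*(x**2).sum(-1,keepdims=True))
    P=np.concatenate([x,np.ones((420,560,1))],-1)*D[...,None]
    P=P@T[:3,:3].T+T[:3,3]; P[D<=0]=np.nan; return P
E
python3 - <<'E'
from h import *
o=readout.get_obs(); print(o["time"],o["ee_pos"],o["tcp_rot"],o["opening"])
for n in("scene","top"):
    I,D=imaging.camera(n); cv2.imwrite(f"pics/{n}.png",I[...,::-1]); np.savez(f"{n}.npz",I=I,D=D)
    for t in "vial_red vial_blue vial_white tray_red tray_blue coolbox lid knob bottle_amber bottle_white microplate tip_box".split():
        for m in spotter.spot_in(n,t)[:4] if t!="knob" else spotter.mark_of(n,t)[:2]:
            if t=="knob": print(n,t,round(m["confidence"],2),np.round(m["uv"]),dep(n,m["uv"],D).round(3)); continue
            b=m["box"]; print(n,t,round(m["confidence"],2),np.round(b),dep(n,b[:2],D).round(3))
E
```

```text
0.0 [ 0.17230192 -0.52206415  0.23057575] [-1.79922150e+02  2.16355352e-03  1.82658167e+01] 0.08590305790810684
scene vial_red 0.74 [196. 262.  14.  22.] [ 0.436 -0.209  0.052]
scene vial_blue 0.76 [234. 226.  17.  22.] [ 0.444 -0.024  0.051]
scene vial_blue 0.46 [237. 208.   8.  16.] [0.406 0.054 0.053]
scene vial_white 0.52 [265. 193.   5.  20.] [0.433 0.188 0.038]
scene tray_blue 0.85 [250. 270.  52.  42.] [ 0.555 -0.129  0.008]
scene tray_blue 0.52 [328. 182.  77.  46.] [0.634 0.224 0.112]
scene coolbox 0.86 [327. 192.  82.  76.] [0.653 0.174 0.109]
scene lid 0.71 [236. 225.  13.  24.] [ 0.45  -0.025  0.055]
scene lid 0.65 [328. 179.  80.  46.] [0.629 0.242 0.113]
scene knob 0.72 [311. 162.] [0.563 0.257 0.148]
scene knob 0.22 [195. 274.] [ 0.43  -0.211  0.01 ]
scene bottle_amber 0.53 [308. 152.   9.  27.] [0.467 0.446 0.069]
scene bottle_white 0.71 [180. 344.  34.  53.] [ 0.587 -0.478  0.087]
scene microplate 0.84 [130. 338.  62.  39.] [ 0.428 -0.47   0.02 ]
scene tip_box 0.65 [348. 157.  39.  22.] [0.586 0.54  0.031]
top vial_red 0.44 [352. 247.  11.  12.] [ 0.424 -0.202  0.07 
[... 208 characters left out ...]
374. 201.  34.  30.] [ 0.592 -0.296  0.004]
top tray_blue 0.78 [330. 212.  33.  34.] [ 0.557 -0.136  0.003]
top coolbox 0.67 [152. 206.  30.  37.] [0.595 0.5   0.013]
top coolbox 0.63 [219. 193.  64.  62.] [0.619 0.242 0.112]
top lid 0.65 [216. 195.  68.  60.] [0.612 0.252 0.108]
top knob 0.64 [216. 210.] [0.556 0.247 0.152]
top bottle_amber 0.7 [161. 247.  20.  15.] [0.442 0.447 0.081]
top bottle_white 0.7 [425. 205.  23.  19.] [ 0.556 -0.451  0.103]
top microplate 0.84 [425. 251.  31.  41.] [ 0.408 -0.465  0.016]
top tip_box 0.83 [150. 207.  31.  36.] [0.591 0.501 0.033]
top tip_box 0.73 [329. 212.  32.  35.] [ 0.556 -0.135  0.002]
top tip_box 0.55 [215. 195.  66.  60.] [0.612 0.255 0.11 ]
```

View pics/top.png

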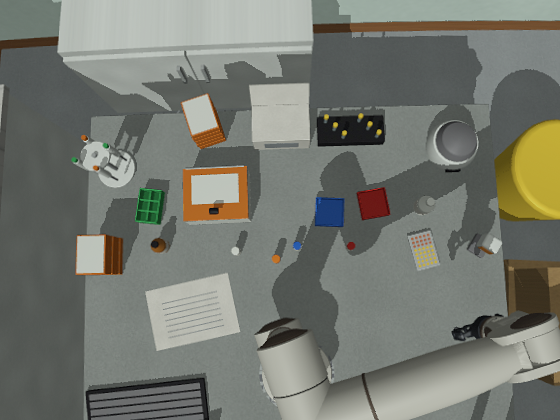

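View pics/scene.png

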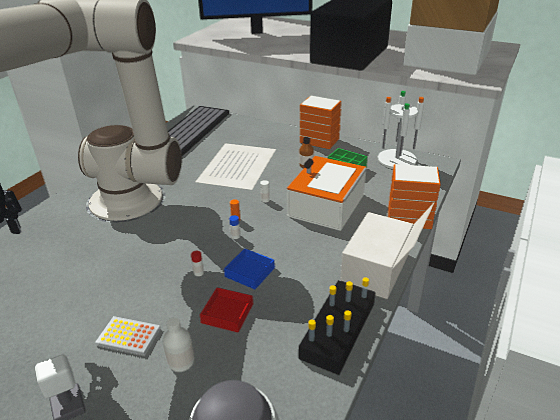

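Top view: red cap (351,246), blue cap (297,245), orange look-alike (276,259), white vial (235,251), blue tray (329,212), red tray (373,203), cool box (215,194) with knob (213,211). The blue candidates are (297,245) and (276,259); the first is blue and the second is orange, so it is out. I'll confirm this in a crop and refine the positions.

```bash
python3 - <<'E'
from h import *
P={};
for n in("top","scene"):
    z=np.load(n+".npz"); I,D=z["I"],z["D"]; C=cloud(n,D); H=cv2.cvtColor(I,cv2.COLOR_RGB2HSV).astype(int)
    X,Y,Z=C[...,0],C[...,1],C[...,2]
    h,s,v=H[...,0],H[...,1],H[...,2]
    red=((h<5)|(h>174))&(s>120); blue=(h>105)&(h<130)&(s>120); org=(h>8)&(h<18)&(s>150)
    inb=(X>.25)&(X<.8)&(abs(Y)<.6)
    for nm,m,(x,y) in(("vr",red,(.43,-.205)),("vb",blue,(.435,-.022)),("vo",org,(.395,.054)),("vw",s>=0,(.422,.188))):
        k=m&(Z>.04)&(Z<.09)&(np.hypot(X-x,Y-y)<.035); p=C[k]; top=p[p[:,2]>.062]
        print(n,nm,k.sum(),p.mean(0).round(4),"top",top.mean(0).round(4),p.min(0).round(3),p.max(0).round(3))
    for nm,m,(x,y) in(("tr",red,(.595,-.3)),("tb",blue,(.56,-.137))):
        k=m&inb&(Z<.045)&(np.hypot(X-x,Y-y)<.09); p=C[k]; 
        r=cv2.minAreaRect(p[:,:2].astype(np.float32)*1000); print(n,nm,k.sum(),np.round(r[0]),np.round(r[1]),round(r[2],1),p[:,2].max())
    k=inb&(Z>.1)&(Z<.122)&(np.hypot(X-.62,Y-.245)<.17); r=cv2.minAreaRect(C[k][:,:2].astype(np.float32)*1000);print(n,"lid",np.round(r[0]),np.round(r[1]),round(r[2],1))
    k=(Z>.128)&(Z<.165)&(np.hypot(X-.56,Y-.25)<.05)&(v<90); p=C[k];print(n,"knob",k.sum(),p.mean(0),p.min(0),p.max(0))
I=np.load("top.npz")["I"]; cv2.imwrite("pics/c1.png",cv2.resize(I[180:275,200:400,::-1],None,fx=4,fy=4,interpolation=cv2.INTER_CUBIC))
E
```

```text
top vr 51 [ 0.4308 -0.1975  0.069 ] top [ 0.4309 -0.198   0.0701] [ 0.419 -0.209  0.056] [ 0.444 -0.185  0.079]
top vb 49 [ 0.4369 -0.0148  0.0698] top [ 0.437  -0.0151  0.0703] [ 0.424 -0.026  0.046] [ 0.448 -0.002  0.078]
top vo 52 [0.3943 0.0582 0.0692] top [0.3943 0.0582 0.0698] [0.382 0.047 0.047] [0.407 0.07  0.076]
top vw 59 [0.425  0.1948 0.0686] top [0.4254 0.1953 0.0699] [0.413 0.182 0.047] [0.438 0.209 0.078]
top tr 826 [ 584. -293.] [105. 106.] 8.4 0.040943748872138475
top tb 817 [ 555. -133.] [ 99. 100.] 85.9 0.03821677968027126
top lid [622. 257.] [186. 222.] 1.0
top knob 54 [0.55329306 0.25543958 0.14986171] [0.54499807 0.24083321 0.14395849] [0.56227983 0.27076829 0.15771352]
scene vr 100 [ 0.4338 -0.2024  0.067 ] top [ 0.4326 -0.2011  0.0705] [ 0.42  -0.215  0.05 ] [ 0.444 -0.185  0.076]
scene vb 82 [ 0.4409 -0.0189  0.0667] top [ 0.4403 -0.0176  0.0697] [ 0.425 -0.032  0.052] [0.453 0.    0.074]
scene vo 99 [0.3987 0.0532 0.0614] top [0.3978 0.0558 0.07  ] [0.383 0.042 0.04 ] [0.411 0.071 0.077]
scene vw 100 [0.43   0.1913 0.0603] top [0.4292 0.193  0.0697] [0.413 0.177 0.04 ] [0.442 0.209 0.076]
scene tr 1616 [ 583. -291.] [103. 107.] 7.6 0.03534947060798421
scene tb 1289 [ 545. -133.] [106. 128.] 86.3 0.03659751007097434
scene lid [622. 256.] [188. 231.] 0.6
scene knob 58 [0.55701562 0.24968311 0.14688303] [0.54626818 0.23802971 0.12896994] [0.56630313 0.27108658 0.15700512]
```

View pics/c1.png

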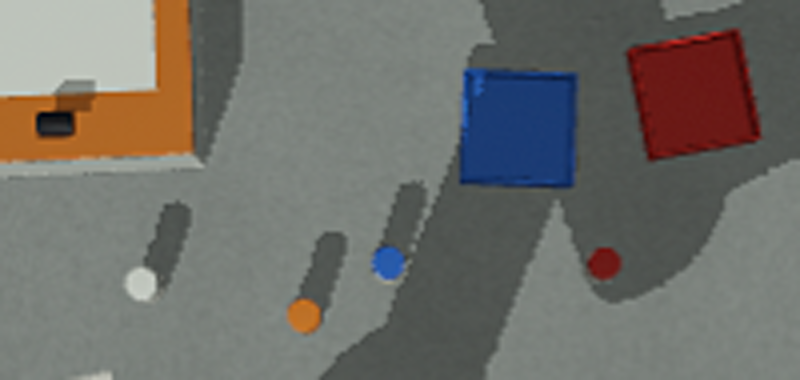

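The crop confirms it: red cap at crop (603,262), blue cap (388,262), with orange at (304,315) not meant. Both cameras agree to within 3 mm, so I'll move above the red vial.

```bash
python3 -m jog '[{"rotation":[0,0,-2],"translation":[20,25,0],"grip":60},{"rotation":[0,0,-4],"translation":[50,60,-5],"grip":60},{"rotation":[0,0,-6],"translation":[80,100,-10],"grip":60},{"rotation":[0,0,-8],"translation":[110,137,-20],"grip":60},{"rotation":[0,0,-10],"translation":[140,174,-30],"grip":60},{"rotation":[0,0,-12],"translation":[170,211,-40],"grip":60},{"rotation":[0,0,-14],"translation":[200,248,-50],"grip":60},{"rotation":[0,0,-16],"translation":[225,280,-60],"grip":60},{"rotation":[0,0,-18],"translation":[245,305,-65],"grip":60},{"rotation":[0,0,-18.3],"translation":[255,318,-70],"grip":60},{"rotation":[0,0,-18.3],"translation":[260,323,-70],"grip":60},{"rotation":[0,0,-18.3],"translation":[260,323,-70],"grip":60}]' 25
python3 - <<'E'
from h import *
o=readout.get_obs(); I,D=imaging.camera("wrist"); cv2.imwrite("pics/w1.png",I[...,::-1]); C=cloud("wrist",D,o); H=cv2.cvtColor(I,cv2.COLOR_RGB2HSV).astype(int)
print(o["ee_pos"],o["tcp_rot"],o["opening"])
h,s,v=[H[...,i] for i in range(3)]
k=((h<5)|(h>174))&(s>120)&(C[...,2]>.066)&(C[...,2]<.076)&(np.hypot(C[...,0]-.43,C[...,1]+.2)<.04); p=C[k]
print(k.sum(),p.mean(0),cv2.minEnclosingCircle(p[:,:2].astype(np.float32)))
E
```

```text
time: 2.5
ee_pos: [0.4327, -0.199, 0.1613]
tcp_rot: [180.0, 0.0, 0.0]
wrist_force: [0.8, -0.7, 1.3]
opening: 0.0599
grasp_force: 0.0
[ 0.43265377 -0.19898303  0.16134194] [1.79999302e+02 6.96427958e-03 4.82322071e-02] 0.05989262808555761
755 [ 0.43058242 -0.19848581  0.06926171] ((0.43007490038871765, -0.19860512018203735), 0.013613186776638031)
```

View pics/w1.png

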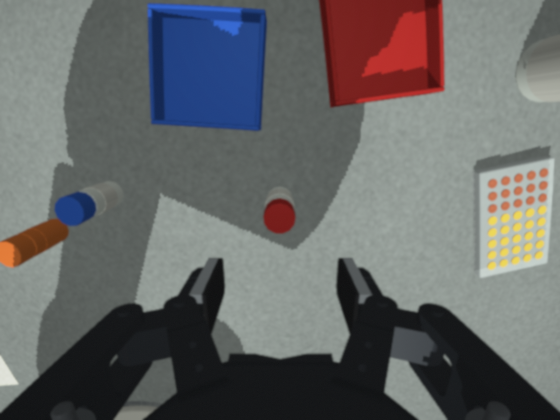

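The wrist view shows the red vial at (279,213) between the fingers, at (0.430,-0.1985). Next I'll descend and grip.

```bash
python3 -m jog '[{"rotation":[0,0,0],"translation":[-2,0,-20],"grip":60},{"rotation":[0,0,0],"translation":[-2,0,-50],"grip":60},{"rotation":[0,0,0],"translation":[-2,0,-80],"grip":60},{"rotation":[0,0,0],"translation":[-2,0,-105],"grip":60},{"rotation":[0,0,0],"translation":[-2,0,-120],"grip":60},{"rotation":[0,0,0],"translation":[-2,0,-125],"grip":60},{"rotation":[0,0,0],"translation":[-2,0,-125],"grip":40},{"rotation":[0,0,0],"translation":[-2,0,-125],"grip":20},{"rotation":[0,0,0],"translation":[-2,0,-125],"grip":20},{"rotation":[0,0,0],"translation":[-2,0,-125],"grip":20},{"rotation":[0,0,0],"translation":[-2,0,-125],"grip":20},{"rotation":[0,0,0],"translation":[-2,0,-125],"grip":20}]' 25
```

```text
time: 3.75
ee_pos: [0.4311, -0.1997, 0.0375]
tcp_rot: [179.9, -0.1, -0.0]
wrist_force: [-1.5, -0.4, 6.7]
opening: 0.0275
grasp_force: 27.4
```

```bash
python3 -m jog '[{"rotation":[0,0,0],"translation":[0,0,15],"grip":20},{"rotation":[0,0,0],"translation":[0,0,45],"grip":20},{"rotation":[0,0,0],"translation":[0,0,75],"grip":20},{"rotation":[0,0,0],"translation":[20,-12,85],"grip":20},{"rotation":[0,0,0],"translation":[48,-29,85],"grip":20},{"rotation":[0,0,0],"translation":[76,-46,85],"grip":20},{"rotation":[0,0,0],"translation":[104,-63,85],"grip":20},{"rotation":[0,0,0],"translation":[130,-79,85],"grip":20},{"rotation":[0,0,0],"translation":[148,-90,85],"grip":20},{"rotation":[0,0,0],"translation":[153,-93,85],"grip":20},{"rotation":[0,0,0],"translation":[153,-93,65],"grip":20},{"rotation":[0,0,0],"translation":[153,-93,40],"grip":20},{"rotation":[0,0,0],"translation":[153,-93,20],"grip":20},{"rotation":[0,0,0],"translation":[153,-93,10],"grip":20},{"rotation":[0,0,0],"translation":[153,-93,6],"grip":20},{"rotation":[0,0,0],"translation":[153,-93,4],"grip":20},{"rotation":[0,0,0],"translation":[153,-93,4],"grip":20},{"rotation":[0,0,0],"translation":[153,-93,4],"grip":20}]'
```

```text
time: 5.55
ee_pos: [0.5839, -0.2925, 0.0416]
tcp_rot: [180.0, -0.1, -0.0]
wrist_force: [-0.8, -0.3, 3.1]
opening: 0.0269
grasp_force: 27.2
```

```bash
python3 -m jog '[{"rotation":[0,0,0],"translation":[0,0,0],"grip":32},{"rotation":[0,0,0],"translation":[0,0,0],"grip":38},{"rotation":[0,0,0],"translation":[0,0,0],"grip":48},{"rotation":[0,0,0],"translation":[0,0,0],"grip":48},{"rotation":[0,0,0],"translation":[0,0,15],"grip":48},{"rotation":[0,0,0],"translation":[0,0,40],"grip":48},{"rotation":[0,0,0],"translation":[0,0,70],"grip":48},{"rotation":[0,0,0],"translation":[0,0,100],"grip":60},{"rotation":[0,0,0],"translation":[0,0,120],"grip":60},{"rotation":[0,0,0],"translation":[0,0,120],"grip":60}]'
python3 - <<'E'
from h import *
o=readout.get_obs(); I,D=imaging.camera("wrist"); cv2.imwrite("pics/w2.png",I[...,::-1]); C=cloud("wrist",D,o); H=cv2.cvtColor(I,cv2.COLOR_RGB2HSV).astype(int)
h,s,v=[H[...,i] for i in range(3)]
for m,x,y in((((h<5)|(h>174))&(s>120),.584,-.292),((h>105)&(h<130)&(s>120),.438,-.016)):
    k=m&(C[...,2]>.06)&(C[...,2]<.085)&(np.hypot(C[...,0]-x,C[...,1]-y)<.04); p=C[k]
    if len(p): print(k.sum(),p.mean(0),p[:,2].std(),cv2.minEnclosingCircle(p[:,:2].astype(np.float32)))
I,D=imaging.camera("scene"); C=cloud("scene",D); k=(C[...,2]>.04)&(np.hypot(C[...,0]-.584,C[...,1]+.292)<.03)&(C[...,2]<.09); print(C[k].mean(0),C[k][:,2].max())
E
```

```text
time: 6.55
ee_pos: [0.5846, -0.2929, 0.1652]
tcp_rot: [179.8, -0.3, -0.0]
wrist_force: [0.3, -0.4, 0.0]
opening: 0.0602
grasp_force: 0.0
863 [ 0.584021   -0.29315175  0.07251483] 0.002528471107637384 ((0.5823501348495483, -0.29316917061805725), 0.014118696562945843)
497 [ 0.43954053 -0.01850728  0.06743961] 0.0028374342631300366 ((0.43775463104248047, -0.015659742057323456), 0.0141715994104743)
[ 0.58668855 -0.29769399  0.06435805] 0.0799206042170052
```

View pics/w2.png

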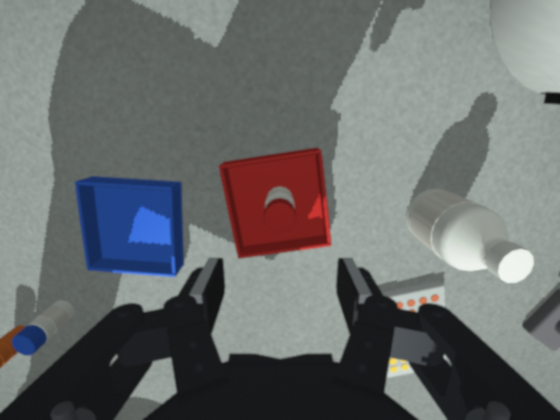

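The red vial stands upright at (280,208), in the middle of the red tray. Next is the blue vial at (0.438,-0.016).

```bash
python3 -m jog '[{"rotation":[0,0,0],"translation":[-12,22,0],"grip":60},{"rotation":[0,0,0],"translation":[-30,58,0],"grip":60},{"rotation":[0,0,0],"translation":[-52,98,0],"grip":60},{"rotation":[0,0,0],"translation":[-74,140,0],"grip":60},{"rotation":[0,0,0],"translation":[-96,182,0],"grip":60},{"rotation":[0,0,0],"translation":[-118,222,0],"grip":60},{"rotation":[0,0,0],"translation":[-134,252,0],"grip":60},{"rotation":[0,0,0],"translation":[-143,270,0],"grip":60},{"rotation":[0,0,0],"translation":[-146,276,0],"grip":60},{"rotation":[0,0,0],"translation":[-146,276,0],"grip":60},{"rotation":[0,0,0],"translation":[-146,276,0],"grip":60}]'
python3 - <<'E'
from h import *
o=readout.get_obs(); I,D=imaging.camera("wrist"); C=cloud("wrist",D,o); H=cv2.cvtColor(I,cv2.COLOR_RGB2HSV).astype(int)
print(o["ee_pos"])
h,s,v=[H[...,i] for i in range(3)]
m=(h>105)&(h<130)&(s>120);k=m&(C[...,2]>.066)&(C[...,2]<.085)&(np.hypot(C[...,0]-.438,C[...,1]+.016)<.04); p=C[k]
print(k.sum(),p.mean(0),cv2.minEnclosingCircle(p[:,:2].astype(np.float32)))
k=m&(C[...,2]<.045)&(np.hypot(C[...,0]-.555,C[...,1]+.133)<.09)
if k.sum(): print(cv2.minAreaRect(C[k][:,:2].astype(np.float32)))
E
```

```text
time: 7.75
ee_pos: [0.4376, -0.0168, 0.1598]
tcp_rot: [180.0, 0.0, -0.0]
wrist_force: [0.3, -0.1, -0.2]
opening: 0.0599
grasp_force: 0.0
[ 0.43759205 -0.01679454  0.1598168 ]
775 [ 0.43708065 -0.01439884  0.06925772] ((0.43681344389915466, -0.014306752011179924), 0.013709218241274357)
((0.5592524409294128, -0.14153191447257996), (0.11782442033290863, 0.1113649383187294), 86.53402709960938)
```

```bash
python3 -m jog '[{"rotation":[0,0,0],"translation":[0,2,-20],"grip":60},{"rotation":[0,0,0],"translation":[0,2,-50],"grip":60},{"rotation":[0,0,0],"translation":[0,2,-80],"grip":60},{"rotation":[0,0,0],"translation":[0,2,-105],"grip":60},{"rotation":[0,0,0],"translation":[0,2,-119],"grip":60},{"rotation":[0,0,0],"translation":[0,2,-124],"grip":60},{"rotation":[0,0,0],"translation":[0,2,-124],"grip":40},{"rotation":[0,0,0],"translation":[0,2,-124],"grip":20},{"rotation":[0,0,0],"translation":[0,2,-124],"grip":20},{"rotation":[0,0,0],"translation":[0,2,-124],"grip":20},{"rotation":[0,0,0],"translation":[0,2,-124],"grip":20},{"rotation":[0,0,0],"translation":[0,2,-124],"grip":20}]' 25
```

```text
time: 9.0
ee_pos: [0.4382, -0.0144, 0.0374]
tcp_rot: [180.0, -0.1, -0.0]
wrist_force: [-0.1, -0.3, 7.6]
opening: 0.0271
grasp_force: 26.7
```

```bash
python3 -m jog '[{"rotation":[0,0,0],"translation":[0,0,15],"grip":20},{"rotation":[0,0,0],"translation":[0,0,45],"grip":20},{"rotation":[0,0,0],"translation":[0,0,75],"grip":20},{"rotation":[0,0,0],"translation":[14,-14,85],"grip":20},{"rotation":[0,0,0],"translation":[34,-35,85],"grip":20},{"rotation":[0,0,0],"translation":[56,-57,85],"grip":20},{"rotation":[0,0,0],"translation":[78,-80,85],"grip":20},{"rotation":[0,0,0],"translation":[98,-100,85],"grip":20},{"rotation":[0,0,0],"translation":[112,-114,85],"grip":20},{"rotation":[0,0,0],"translation":[116,-118,85],"grip":20},{"rotation":[0,0,0],"translation":[116,-118,65],"grip":20},{"rotation":[0,0,0],"translation":[116,-118,40],"grip":20},{"rotation":[0,0,0],"translation":[116,-118,20],"grip":20},{"rotation":[0,0,0],"translation":[116,-118,10],"grip":20},{"rotation":[0,0,0],"translation":[116,-118,6],"grip":20},{"rotation":[0,0,0],"translation":[116,-118,4],"grip":20},{"rotation":[0,0,0],"translation":[116,-118,4],"grip":20},{"rotation":[0,0,0],"translation":[116,-118,4],"grip":20}]' && python3 -m jog '[{"rotation":[0,0,0],"translation":[0,0,0],"grip":32},{"rotation":[0,0,0],"translation":[0,0,0],"grip":38},{"rotation":[0,0,0],"translation":[0,0,0],"grip":48},{"rotation":[0,0,0],"translation":[0,0,0],"grip":48},{"rotation":[0,0,0],"translation":[0,0,15],"grip":48},{"rotation":[0,0,0],"translation":[0,0,40],"grip":48},{"rotation":[0,0,0],"translation":[0,0,70],"grip":48},{"rotation":[0,0,0],"translation":[0,0,105],"grip":60},{"rotation":[0,0,0],"translation":[0,0,140],"grip":60},{"rotation":[0,0,0],"translation":[0,0,170],"grip":60},{"rotation":[0,0,0],"translation":[0,0,180],"grip":60},{"rotation":[0,0,0],"translation":[0,0,180],"grip":60}]'
python3 - <<'E'
from h import *
o=readout.get_obs(); I,D=imaging.camera("wrist"); cv2.imwrite("pics/w3.png",I[...,::-1]); C=cloud("wrist",D,o); H=cv2.cvtColor(I,cv2.COLOR_RGB2HSV).astype(int)
h,s,v=[H[...,i] for i in range(3)]
for m,x,y in((((h<5)|(h>174))&(s>120),.584,-.292),((h>105)&(h<130)&(s>120),.554,-.133)):
    k=m&(C[...,2]>.06)&(C[...,2]<.085)&(np.hypot(C[...,0]-x,C[...,1]-y)<.04); p=C[k]
    if len(p): print(k.sum(),p.mean(0),cv2.minEnclosingCircle(p[:,:2].astype(np.float32)))
E
```

```text
time: 10.8
ee_pos: [0.554, -0.1322, 0.0415]
tcp_rot: [180.0, -0.1, -0.0]
wrist_force: [-1.0, 2.0, 3.6]
opening: 0.0273
grasp_force: 26.4
time: 12.0
ee_pos: [0.554, -0.1325, 0.2224]
tcp_rot: [180.0, -0.2, -0.0]
wrist_force: [-0.9, 0.5, -0.4]
opening: 0.0599
grasp_force: 0.0
688 [ 0.58332492 -0.29021689  0.07171765] ((0.5823025703430176, -0.29251381754875183), 0.01441127248108387)
579 [ 0.55311765 -0.13262527  0.07274004] ((0.5519335865974426, -0.13264107704162598), 0.014091527089476585)
```

View pics/w3.png

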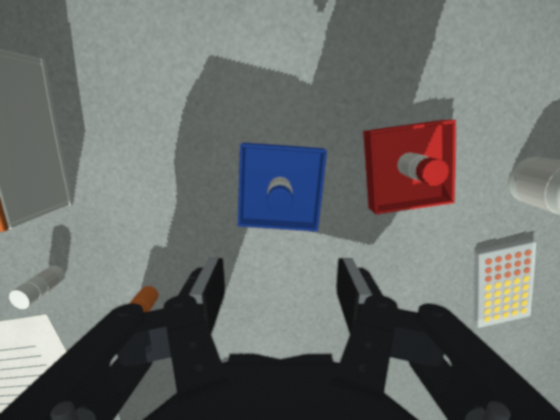

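Both vials stand upright in their trays: blue at (280,188), red at (430,170). Now I'll go above the knob and measure it closely.

```bash
python3 -m jog '[{"rotation":[0,0,0],"translation":[0,15,5],"grip":60},{"rotation":[0,0,0],"translation":[0,45,10],"grip":60},{"rotation":[0,0,0],"translation":[0,85,20],"grip":60},{"rotation":[0,0,0],"translation":[0,125,20],"grip":60},{"rotation":[0,0,0],"translation":[0,165,20],"grip":60},{"rotation":[0,0,0],"translation":[0,205,20],"grip":60},{"rotation":[0,0,0],"translation":[0,245,20],"grip":60},{"rotation":[0,0,0],"translation":[0,285,20],"grip":60},{"rotation":[0,0,0],"translation":[0,325,20],"grip":60},{"rotation":[0,0,0],"translation":[0,360,20],"grip":60},{"rotation":[0,0,0],"translation":[0,380,20],"grip":60},{"rotation":[0,0,0],"translation":[0,386,20],"grip":60},{"rotation":[0,0,0],"translation":[0,386,20],"grip":60},{"rotation":[0,0,0],"translation":[0,386,20],"grip":60}]'
python3 - <<'E'
from h import *
o=readout.get_obs(); I,D=imaging.camera("wrist"); cv2.imwrite("pics/w4.png",I[...,::-1]); C=cloud("wrist",D,o); v=I.max(-1)
print(o["ee_pos"],o["tcp_rot"])
X,Y,Z=[C[...,i] for i in range(3)]
k=(v<90)&(Z>.125)&(Z<.165)&(np.hypot(X-.556,Y-.252)<.04); p=C[k]; print(k.sum(),p.mean(0),p.min(0),p.max(0),np.percentile(p,[2,98],axis=0),cv2.minAreaRect(p[:,:2].astype(np.float32)))
k=(Z>.1)&(Z<.116)&(np.hypot(X-.62,Y-.25)<.17); print(cv2.minAreaRect(C[k][:,:2].astype(np.float32)),np.median(Z[k]))
print(spotter.mark_of("wrist","knob"), spotter.mark_of("wrist","lid_hinge"))
E
```

```text
time: 13.45
ee_pos: [0.5665, 0.055, 0.2403]
tcp_rot: [-177.9, 0.1, 4.5]
wrist_force: [-0.2, -0.8, -0.1]
opening: 0.06
grasp_force: 0.0
[0.56654287 0.05496929 0.24032863] [-1.77856818e+02  8.52277744e-02  4.52354674e+00]
870 [0.55489162 0.25149872 0.1461567 ] [0.54359602 0.24042613 0.12975788] [0.5645218  0.27078775 0.1520286 ] [[0.54467213 0.24095657 0.13290556]
 [0.56321674 0.2689341  0.15126463]] ((0.553815484046936, 0.25564247369766235), (0.020633917301893234, 0.030338557437062263), 1.8363429307937622)
((0.6202093958854675, 0.2572585642337799), (0.18614155054092407, 0.2202753722667694), 0.6966157555580139) 0.10869897721612498
[{'uv': [64.8, 210.3], 'confidence': 0.56}] [{'uv': [134.3, 129.5], 'confidence': 0.74}, {'uv': [77.2, 33.5], 'confidence': 0.67}]
```

View pics/w4.png

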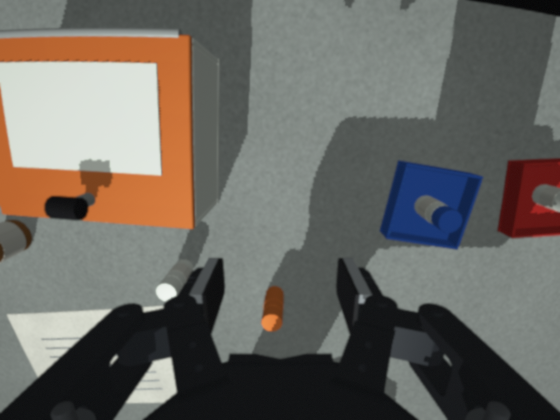

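The knob shows at (66,208), about (0.554,0.256,0.14). The arm stopped short and turned slightly, so I'll check the joints.

```bash
python3 -m jog '[{"rotation":[0,0,0],"translation":[0,0,0],"grip":60}]'; python3 - <<'E'
from h import *
o=readout.get_obs(); print(o["q"],o["qd"],o["joint_efforts"])
E
```

```text
time: 13.7
ee_pos: [0.5664, 0.0551, 0.2403]
tcp_rot: [-177.9, 0.1, 4.5]
wrist_force: [0.9, 0.4, -0.5]
opening: 0.0598
grasp_force: 0.0
[  4.48302889   7.93981475  14.30222086  96.45101252   2.14359524
 179.94518409] [-0.00411477 -0.09278242 -0.04059178  0.00932235 -0.08237075  0.04913547] [-2.27229029e-02 -5.50056124e+01  4.63023269e+01  1.22058968e-02
  1.20598488e-01  1.02225181e-04]
```

Joint 6 is at its limit, so I'll use the same grasp turned half a turn (yaw 180).

```bash
python3 - <<'E'
from h import *
c=R.from_euler('xyz',readout.get_obs()["tcp_rot"],degrees=True)
for y in(45,90): print((R.from_euler('xyz',[180,0,y],degrees=True)*c.inv()).as_rotvec(degrees=True).round(2))
E
```

```text
[-1.95 -1.   40.46]
[-1.53 -1.8  85.45]
```

```bash
python3 -m jog '[{"rotation":[-0.3,-0.1,8],"translation":[0,5,5],"grip":60},{"rotation":[-0.6,-0.2,16],"translation":[0,15,10],"grip":60},{"rotation":[-1,-0.4,24],"translation":[0,25,10],"grip":60},{"rotation":[-1.5,-0.7,32],"translation":[0,35,10],"grip":60},{"rotation":[-1.95,-1,40.5],"translation":[0,45,10],"grip":60},{"rotation":[-1.9,-1.2,48.5],"translation":[0,55,10],"grip":60},{"rotation":[-1.8,-1.3,56.5],"translation":[0,65,10],"grip":60},{"rotation":[-1.7,-1.5,64.5],"translation":[0,75,10],"grip":60},{"rotation":[-1.6,-1.7,72.5],"translation":[0,85,10],"grip":60},{"rotation":[-1.55,-1.75,80],"translation":[0,92,10],"grip":60},{"rotation":[-1.53,-1.8,85.45],"translation":[0,95,10],"grip":60},{"rotation":[-1.53,-1.8,85.45],"translation":[0,95,10],"grip":60},{"rotation":[-1.53,-1.8,85.45],"translation":[0,95,10],"grip":60}]' && python3 -m jog '[{"rotation":[0,0,8],"translation":[0,10,0],"grip":60},{"rotation":[0,0,16],"translation":[-1,20,0],"grip":60},{"rotation":[0,0,24],"translation":[-2,30,0],"grip":60},{"rotation":[0,0,32],"translation":[-3,40,0],"grip":60},{"rotation":[0,0,40],"translation":[-5,50,0],"grip":60},{"rotation":[0,0,48],"translation":[-6,60,0],"grip":60},{"rotation":[0,0,56],"translation":[-7,70,0],"grip":60},{"rotation":[0,0,64],"translation":[-8,80,0],"grip":60},{"rotation":[0,0,72],"translation":[-9,90,0],"grip":60},{"rotation":[0,0,80],"translation":[-10,98,0],"grip":60},{"rotation":[0,0,87],"translation":[-11,103,0],"grip":60},{"rotation":[0,0,90],"translation":[-12,105,0],"grip":60},{"rotation":[0,0,90],"translation":[-12,105,0],"grip":60},{"rotation":[0,0,90],"translation":[-12,105,0],"grip":60}]'
python3 - <<'E'
from h import *
o=readout.get_obs(); I,D=imaging.camera("wrist"); cv2.imwrite("pics/w5.png",I[...,::-1]); C=cloud("wrist",D,o); v=I.max(-1)
print(o["ee_pos"],o["tcp_rot"],o["q"])
X,Y,Z=[C[...,i] for i in range(3)]
k=(v<90)&(Z>.125)&(Z<.165)&(np.hypot(X-.556,Y-.252)<.04); p=C[k]
if len(p): print(k.sum(),p.mean(0),np.percentile(p,[2,98],axis=0),cv2.minAreaRect(p[:,:2].astype(np.float32)))
k=(Z>.1)&(Z<.116)&(np.hypot(X-.62,Y-.25)<.17)
if k.sum():print(cv2.minAreaRect(C[k][:,:2].astype(np.float32)),np.median(Z[k]))
E
```

```text
time: 15.0
ee_pos: [0.5664, 0.1501, 0.2503]
tcp_rot: [180.0, -0.0, 89.8]
wrist_force: [-0.2, -0.2, 0.1]
opening: 0.0601
grasp_force: 0.0
time: 16.4
ee_pos: [0.5545, 0.2549, 0.2504]
tcp_rot: [180.0, -0.0, 179.8]
wrist_force: [-0.3, -0.1, 0.6]
opening: 0.0604
grasp_force: 0.0
[0.55450628 0.25485183 0.25035908] [ 1.79998742e+02 -3.72599825e-03  1.79805638e+02] [2.46823103e+01 1.41212982e+01 2.26062820e+01 9.84878350e+01
 2.70847757e-03 2.48766725e+01]
741 [0.55047258 0.25636889 0.14832357] [[0.54220749 0.24298277 0.14172855]
 [0.56169478 0.27015145 0.15140171]] ((0.5520897507667542, 0.2565555274486542), (0.028950070962309837, 0.020631765946745872), 89.9458236694336)
((0.6198244690895081, 0.25751349329948425), (0.18516600131988525, 0.22110307216644287), 0.9299091696739197) 0.10857791182799531
```

View pics/w5.png

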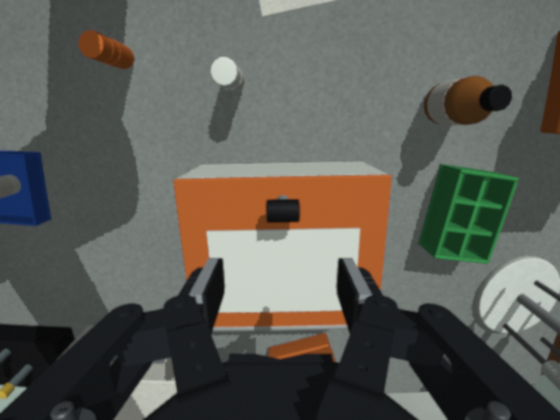

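The knob is at (283,211), squarely between the fingers, at (0.554,0.256). Next I'll descend and pinch it.

```bash
python3 -m jog '[{"rotation":[0,0,0],"translation":[-1,1.5,-20],"grip":60},{"rotation":[0,0,0],"translation":[-1,1.5,-50],"grip":60},{"rotation":[0,0,0],"translation":[-1,1.5,-80],"grip":60},{"rotation":[0,0,0],"translation":[-1,1.5,-105],"grip":60},{"rotation":[0,0,0],"translation":[-1,1.5,-122],"grip":60},{"rotation":[0,0,0],"translation":[-1,1.5,-128],"grip":60},{"rotation":[0,0,0],"translation":[-1,1.5,-128],"grip":60},{"rotation":[0,0,0],"translation":[-1,1.5,-128],"grip":42},{"rotation":[0,0,0],"translation":[-1,1.5,-128],"grip":25},{"rotation":[0,0,0],"translation":[-1,1.5,-128],"grip":25},{"rotation":[0,0,0],"translation":[-1,1.5,-128],"grip":25},{"rotation":[0,0,0],"translation":[-1,1.5,-128],"grip":25},{"rotation":[0,0,0],"translation":[-1,1.5,-128],"grip":25}]' 40
```

```text
time: 17.75
ee_pos: [0.554, 0.2571, 0.1238]
tcp_rot: [179.9, 0.1, -180.0]
wrist_force: [0.2, 0.9, 6.4]
opening: 0.0294
grasp_force: 39.9
```

Gripped at an opening of 29.4 mm, which matches the 30 mm barrel. I'll raise it along the arc, the first half now.

```bash
python3 -m jog '[{"rotation":[0,0,0],"translation":[2,0,6.7],"grip":25},{"rotation":[0,0,0],"translation":[4,0,13.4],"grip":25},{"rotation":[0,0,0],"translation":[6.5,0,20],"grip":25},{"rotation":[0,0,0],"translation":[9.3,0,26.3],"grip":25},{"rotation":[0,0,0],"translation":[12.3,0,32.6],"grip":25},{"rotation":[0,0,0],"translation":[15.6,0,38.8],"grip":25},{"rotation":[0,0,0],"translation":[19.2,0,44.8],"grip":25},{"rotation":[0,0,0],"translation":[23,0,50.6],"grip":25},{"rotation":[0,0,0],"translation":[23,0,50.6],"grip":25},{"rotation":[0,0,0],"translation":[23,0,50.6],"grip":25}]'
```

```text
time: 18.75
ee_pos: [0.5765, 0.2573, 0.1731]
tcp_rot: [179.9, -0.0, -180.0]
wrist_force: [0.8, 5.6, -2.5]
opening: 0.0295
grasp_force: 40.6
```

Moved 22.5 by 49.3 mm with low forces, so the lid is at about 20 degrees. Continuing to 45 degrees.

```bash
python3 -m jog '[{"rotation":[0,0,0],"translation":[4,0,5.6],"grip":25},{"rotation":[0,0,0],"translation":[8.4,0,11.2],"grip":25},{"rotation":[0,0,0],"translation":[13,0,16.5],"grip":25},{"rotation":[0,0,0],"translation":[17.8,0,21.5],"grip":25},{"rotation":[0,0,0],"translation":[22.8,0,26.5],"grip":25},{"rotation":[0,0,0],"translation":[28,0,31.1],"grip":25},{"rotation":[0,0,0],"translation":[33.4,0,35.5],"grip":25},{"rotation":[0,0,0],"translation":[39,0,39.7],"grip":25},{"rotation":[0,0,0],"translation":[44.8,0,43.6],"grip":25},{"rotation":[0,0,0],"translation":[50.7,0,47.3],"grip":25},{"rotation":[0,0,0],"translation":[50.7,0,47.3],"grip":25},{"rotation":[0,0,0],"translation":[50.7,0,47.3],"grip":25},{"rotation":[0,0,0],"translation":[50.7,0,47.3],"grip":25},{"rotation":[0,0,0],"translation":[50.7,0,47.3],"grip":25}]'
python3 - <<'E'
from h import *
print(readout.get_obs()["ee_pos"],readout.get_obs()["tcp_rot"])
for n in("scene","top"):
    I,D=imaging.camera(n); C=cloud(n,D); H=cv2.cvtColor(I,cv2.COLOR_RGB2HSV); k=(H[...,0]>5)&(H[...,0]<20)&(H[...,1]>150)&(C[...,2]>.095)&(abs(C[...,0]-.66)<.12)&(abs(C[...,1]-.257)<.13)
    p=C[k]; A=np.c_[p[:,0],np.ones(len(p))]; r=A@np.linalg.lstsq(A,p[:,2],rcond=None)[0]-p[:,2]; q=abs(r)<.015; a=np.polyfit(p[q,0],p[q,2],1); print(n,q.sum(),"lid angle",-np.degrees(np.arctan(a[0])),p[:,2].max())
    h,s=H[...,0],H[...,1]
    for m,x,y in((((h<5)|(h>174))&(s>120),.584,-.292),((h>105)&(h<130)&(s>120),.554,-.133)):
        k=m&(C[...,2]>.06)&(np.hypot(C[...,0]-x,C[...,1]-y)<.04); print(k.sum(),C[k].mean(0).round(3))
    cv2.imwrite(f"pics/end_{n}.png",I[...,::-1])
E
```

```text
time: 20.15
ee_pos: [0.6268, 0.2581, 0.2202]
tcp_rot: [179.9, -0.1, -179.9]
wrist_force: [-0.4, 8.6, -3.0]
opening: 0.0297
grasp_force: 40.3
[0.62675944 0.25807728 0.22018621] [ 1.79871605e+02 -7.55638393e-02 -1.79925925e+02]
scene 1173 lid angle 43.15471542741386 0.32155067528144055
130 [ 0.586 -0.296  0.073]
97 [ 0.557 -0.136  0.072]
top 496 lid angle 43.03217758781788 0.6429391022740223
50 [ 0.583 -0.291  0.073]
53 [ 0.553 -0.133  0.074]
```

View pics/end_scene.png

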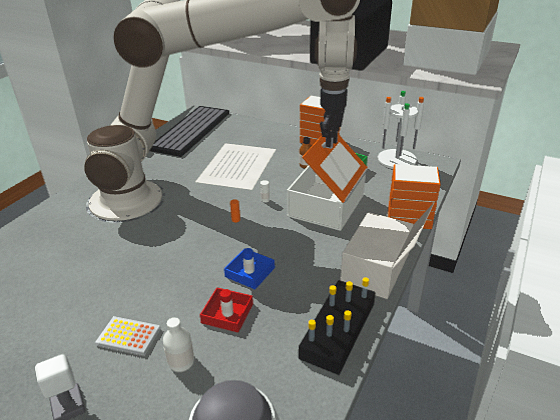

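The lid (337,167) is held at about 43–45 degrees, and the vials stand in the trays at (249,262) and (227,304). I'll let it settle and hand in.

```bash
python3 -m jog '[{"rotation":[0,0,0],"translation":[0,0,0],"grip":25},{"rotation":[0,0,0],"translation":[0,0,0],"grip":25},{"rotation":[0,0,0],"translation":[0,0,0],"grip":25},{"rotation":[0,0,0],"translation":[0,0,0],"grip":25},{"rotation":[0,0,0],"translation":[0,0,0],"grip":25},{"rotation":[0,0,0],"translation":[0,0,0],"grip":25}]' && python3 -c "
from workcell import bot
print(bot.job_done())"
```

```text
time: 20.85
ee_pos: [0.6267, 0.2581, 0.2202]
tcp_rot: [179.9, -0.1, -179.9]
wrist_force: [-0.1, 9.2, -2.9]
opening: 0.0295
grasp_force: 40.3
the job is handed in; nothing more can be done
None
```

I handed the job in at 20.9 s of the 58 s allowed: both vials stand upright in the trays of their cap colours, and the gripper is holding the lid by its knob, steady at about 43–45 degrees open; the hand-in returned no verdict.

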